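Hold the recessed reset button of the hatch interlock down with the reset pin

ROBOT

A 6-joint arm with a two-finger parallel gripper is mounted at the origin on the work surface. World frame = base frame: x ahead of the robot, y to its left, z up, the work surface at z = 0. Lengths are in m, angles in rad, forces in N, time in s.
With the tool pointing down it reaches from about 0.375 to 0.975 m from the base axis. Payload 3.8 kg.
Tool frame: the origin (TCP) lies midway between the tips of the shut fingers; the grasp point (between the pads) lies 19 mm behind it; z points along the fingers, y is the line along which they close (so a half turn about z gives the same grasp; the last joint's range is limited). The gripper opens to 88 mm and grips with 3 to 60 N. Pads are 18 mm wide; open, the fingers measure 123 mm over their backs; the gripper's body (75 mm by 187 mm) begins 45 mm behind the grasp point.
Start: joints at [-1.369, 0.264, 1.604, -0, 1.274, -0.037], TCP at [0.16, -0.656, 0.214] pointing down, gripper open.
Joint ranges: [-2.63, 2.63], [-0.94, 2.18], [0.31, 2.57], [-1.31, 4.45], [0, 2.66], [-2.55, 2.55]. Speed limits (rad/s): [2.57, 2.57, 3.14, 3.14, 3.14, 3.14].

INTERFACE

Orientations are given as a rotation vector (axis times angle).
In Python, from cell import manip, inverse_kinematics, cams, order gives the robot as it stands. Calls block until the motion is done:
- manip.move_pose(position, orientation): joint-space move of the TCP to a pose.
- manip.move_linear(position, rate=0.15, rot=None): straight line of the TCP; rot=None keeps the orientation; rate is the mean speed in m/s.
- manip.set_joints(angles): joint-space move.
- manip.set_gripper(opening, force=None): finger opening in m; force is the grip in N (None keeps the last); returns when the fingers have stopped.
- manip.dwell(seconds).
- inverse_kinematics(position, orientation): joint angles nearest the present ones, or None.
- manip.state(): the state.
- cams.capture(name): name is "scene" or "top" or "wrist"; returns a dict with "image" (400x640x3 uint8, blue, green, red), "z_map" (400x640 float32, m along the optical axis (not along the pixel's ray), 0 where there is no reading), "intrinsics" (3x3 intrinsics, pixels), "position" and "orientation" of the camera in the world; the wrist camera has in their place "T_tool_cam" (4x4, takes a point from camera to tool coordinates, whose origin is the TCP and whose axes are the flange's). Camera axes: x right, y down, z forward; pixel columns grow to the right and rows downward; lengths in m; the calibration is good to about 2 mm. The wrist camera is an equidistant fisheye: a pixel r from the principal point sees the ray r / f radians off the axis. A picture is of the moment at which its call begins: read the wrist's pose just before it.
A pose or a line that the arm cannot do raises manip.IKError and nothing moves.
- order.close_job(): hands the job in; it is judged then, once.
The state is a dict: "clock": time; "joint_pos": joint angles; "joint_velocities": joint speeds; "tau": joint torques, N m; "tool_pos": TCP position; "tcp_rot": TCP orientation; "contact_force": force on the tool from outside, world axes, zero at the start; "moment": the same for the moment, N m; "gripper_width": finger opening in m; "grasp_force": force on a finger pad.
Only numpy, scipy, OpenCV 4.12 (cv2) and the standard library are available. Lean on these libraries where they do the work, as an engineer would, in place of code of your own. Each camera call takes 0.05 s, during which the arm holds its last target. There are 200 camera calls.

TASK

Reset the washer hatch interlock: first slide the shutter on top of the grey interlock box fully open, to its stop, so that the small round hole under it is uncovered; then draw the steel reset pin out of the white stand on the turntable, reach it tip first through the hole and press the recessed button all the way down. Finish while still holding: the pin stays in the gripper, upright and keeping the button down, with the shutter left open. Keep the instruments and pots on the turntable.

Things in the scene. Friction and masses are not known exactly. Their poses are not given: they have to be found in the camera images.
- box: Interlock box fixed to the counter: grey plastic block 160 (x) x 190 (y) x 75 mm high on a thin steel foot plate 176 x 206 x 8 mm. Origin: centre of its underside on the counter, z up. Turned about z by up to about 0.5 rad. On its flat top, two steel guide strips 7 mm high run along its y axis at x = -32 and +32 mm, joined by a cross strip at y = +82 mm; the shutter slides between them. The only hole in the top is the aperture, at x = 0, y = -35 mm.
- aperture (a point): Centre of the mouth of the round hole, level with the box's top face (75 mm above the counter). Vertical bore 14 mm across; the button's face lies 30 mm below the mouth. Hidden under the shutter at the start. Axes as the box.
- shutter (a joint): Position of the shutter in m along the box's +y axis: 0 to 0.065, starts between 0 and 0.012 (hole covered); 0.065 is fully open, against its stop. The shutter is an aluminium plate 56 (x) x 50 (y) mm, its upper face 4 mm above the box's top, carrying a black upright grip. It needs about 1.5 N to slide and stays where it is left.
- shutter_grip (a point): Centre of the top face of the shutter's grip, which moves with the shutter: a black block 34 mm along the box's x, 14 mm along the box's y (grasp it across this), standing 24 mm above the shutter plate; this point is 28 mm above the box's top.
- reset_button (a joint): Travel of the recessed button in m: 0 up, 0.006 fully down. Spring: it starts to move at about 2.4 N and takes about 6 N to be fully down; it springs back when released.
- button_top (a point): Centre of the face of the recessed button, a white disc 11 mm across inside the bore, 30 mm below the box's top when up and 36 mm when fully down.
- pin: Reset pin, loose, steel, about 90 g, 101 mm long: a slim round shaft 8 mm across and 56 mm long (tip tapered over the last 4 mm), then a round grip 22 mm across and 45 mm long on top. Origin: centre of the tip; z points along the pin towards the grip. It stands upright in the stand with its grip resting on the stand's top and its tip 34 mm above the counter.
- turntable: Round low-rimmed stainless turntable, 340 mm across, origin at its centre on the counter, disc top 30 mm and rim top 38 mm above the counter; it turns about its vertical axis on a bearing with little resistance. Part of it is the pin stand, a white plastic block 56 x 56 x 60 mm high (top 90 mm above the counter), centred at y = +55 mm in the turntable's frame, with a vertical 10 mm bore in which the pin stands.
- retractor: Polished steel retractor, loose, about 160 mm long along its x, flat on the turntable; leave it there. Origin: under its middle.
- curette: Gold-coloured curette, loose, about 190 mm long along its x, flat on the turntable; leave it there. Origin: under its middle.
- sound: Matte steel uterine sound, a slim slightly bent rod about 240 mm long along its x, loose, flat on the turntable; leave it there. Origin: under its middle.
- pot: Squat white lidded specimen pot, 64 mm across, 45 mm high, loose on the turntable beside the stand; leave it there. Origin: centre of its underside.
- gallipot: Small steel bowl, 56 mm across, 35 mm high, loose on the turntable on the stand's other side; leave it there. Origin: centre of its underside.
Mind the look-alikes: they are no part of the job. Of the things shaped like the pin, the steel one is meant.

How it is judged:
On the way, in this order (a step that is already met when the one before it is completed fails the run):
1. the shutter is slid fully open (value of joint shutter above 0.06 m), for 0.2 s.
2. the pin is drawn out of the stand by the gripper, its tip above the stand's top (height (world z) of pin above 0.092 m and contact force between the fingers and pin above 1 N), for 0.2 s.
At the end, for the whole second after the job is handed in: Through the last second: button at least 4.5 mm down of 6, pin tip on it (within 7 mm) in the bore, pin within 0.2 rad of upright and held by the fingers (over 1 N), shutter at least 60 mm open of 65, and all five instruments and pots still on the turntable (origins within 165 mm of its axis) (value of joint reset_button above 0.0045 m and distance between pin and button_top below 0.007 m and horizontal distance between pin and aperture below 0.007 m and angle between pin's own z axis and vertical below 0.2 rad and contact force between the fingers and pin above 1 N and value of joint shutter above 0.06 m and horizontal distance between each of retractor, curette, sound, pot, gallipot and turntable below 0.165 m); the arm keeps its last pose, push and grip.
It fails at once if an instrument or pot leaves the turntable (horizontal distance between any of retractor, curette, sound, pot, gallipot and turntable above 0.175 m).
It also fails if it takes over 64 s, if anything falls off the work surface, if the arm or the gripper's body presses on something with over 40 N, if the wrist force passes 120 N, or if a joint passes its speed limit or range.

## Working session

There is one attempt and no reset: what is moved stays moved. The work goes in short steps, each a Python script; the robot and the scene stay as the last script left them, time stands still between calls to the robot, and variables do not carry over. Pictures are saved under pics/ and viewed, at most 10 in all, crops included, and the job is handed in when it is done.

```bash
mkdir -p pics; ls
cat > h.py <<'E'
import numpy as np, cv2
from scipy.spatial.transform import Rotation as R
from cell import manip, inverse_kinematics, cams, order
def rotm(o):
    o=np.array(o,float)
    return o if o.shape==(3,3) else (R.from_rotvec(o).as_matrix() if o.size==3 else R.from_quat(o).as_matrix())
def cloud(c):
    K=c["intrinsics"]; z=c["z_map"]; v,u=np.indices(z.shape)
    P=np.stack([(u-K[0,2])/K[0,0]*z,(v-K[1,2])/K[1,1]*z,z],-1)
    W=P@rotm(c["orientation"]).T+np.array(c["position"]); W[z==0]=np.nan
    return W
def down(yaw):  # tool z down, tool y axis (closing line) at angle yaw+90deg; x at yaw
    x=np.array([np.cos(yaw),np.sin(yaw),0]); z=np.array([0,0,-1.]); 
    return R.from_matrix(np.stack([x,np.cross(z,x),z],1)).as_rotvec()
E
python3 - <<'E'
from h import *
import pickle
d={}
for n in("scene","top"):
    c=cams.capture(n); d[n]=c; cv2.imwrite(f"pics/{n}0.png",c["image"]); print(n,c["position"],c["orientation"],c["intrinsics"])
pickle.dump(d,open("d0.pkl","wb"))
s=manip.state(); print(s)
E
```

```text
pics
scene [ 1.0844397  -0.30011876  0.63504723] [-1.93260521 -1.31629324  0.61567402] [[403.8943302    0.         316.78672942]
 [  0.         403.8943302  198.61495543]
 [  0.           0.           1.        ]]
top [ 0.31016716 -0.05302341  1.38190345] [-2.18568836  2.14895065 -0.16121862] [[518.45033512   0.         329.47963016]
 [  0.         518.45033512 205.20296002]
 [  0.           0.           1.        ]]
{'clock': 0.1, 'joint_pos': array([-1.36890023e+00,  2.64645551e-01,  1.60521136e+00, -3.26061343e-05,
        1.27368712e+00, -3.69150836e-02]), 'joint_velocities': array([-0.00043802,  0.00028829, -0.0023745 , -0.0022533 , -0.00109232,
        0.00148453]), 'tau': array([ 4.83352323e-04, -5.03618789e+01, -3.58071578e+01,  7.31118419e-02,
        2.33367481e-02, -4.47988407e-05]), 'tool_pos': array([ 0.15951172, -0.65518823,  0.21304837]), 'tcp_rot': array([-3.11729316e+00, -3.74016530e-01,  3.01171330e-04]), 'contact_force': array([ 0.64928091, -0.28262212,  0.02377472]), 'moment': array([-0.02710624,  0.03209077, -0.05093411]), 'grasp_force': 0.0, 'gripper_width': 0.08821459353936832}
```

View pics/top0.png

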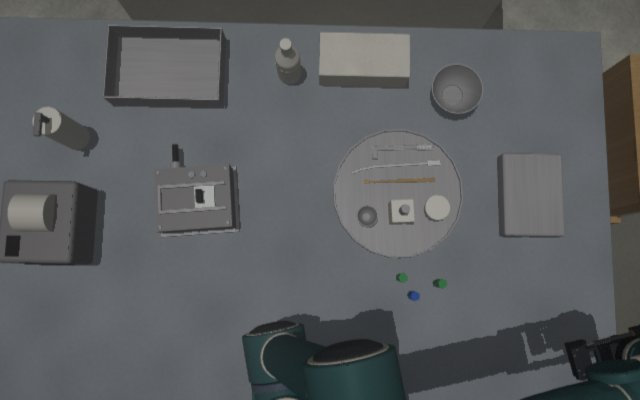

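View pics/scene0.png

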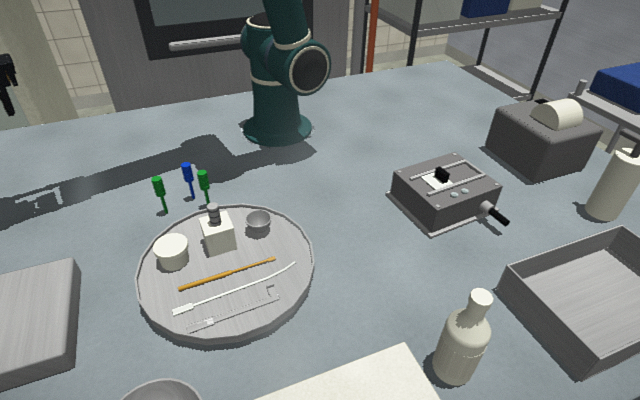

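Top view: the box is at (197,199), with its cross strip at the left end, so box +y points image left (about world +y). The shutter's black grip is at (200,195).

Pin candidates: steel pin in the white stand (404,210); green look-alikes (402,277) and (441,283); blue look-alike (414,296). I choose the steel one at (404,210).

Run:
```python
from h import *
import pickle
d=pickle.load(open("d0.pkl","rb")); c=d["top"]; W=cloud(c); I=c["image"]
v,u=np.indices(W.shape[:2])
def sel(u0,u1,v0,v1,z0,z1): return (u>=u0)&(u<=u1)&(v>=v0)&(v<=v1)&(W[...,2]>z0)&(W[...,2]<z1)
def rect(n,m):
    p=W[m]; r=cv2.minAreaRect(p[:,:2].astype(np.float32)*1000); print(n,m.sum(),"z",np.median(p[:,2]).round(4),"mean",p.mean(0).round(4),"rect",np.round(r[0],1),np.round(r[1],1),round(r[2],2))
rect("boxtop",sel(140,250,150,245,.065,.09)); rect("grip",sel(180,230,180,215,.095,.115))
rect("stand",sel(380,425,190,230,.08,.1)); rect("pintop",sel(380,425,190,230,.115,.15))
m=sel(325,470,120,265,.024,.045); p=W[m]; print("tt",cv2.minEnclosingCircle(p[:,:2].astype(np.float32)))
rect("pot",sel(424,455,190,225,.065,.085)); rect("bowl",sel(352,382,200,230,.05,.075))
a=cv2.resize(I[155:245,145:245],None,fx=4,fy=4,interpolation=2); b=cv2.resize(I[155:245,355:455],None,fx=4,fy=4,interpolation=2)
cv2.imwrite("pics/crop1.png",np.hstack([a,b]))
```

```text
boxtop 4685 z 0.0748 mean [0.4877 0.2646 0.0752] rect [489.  265.1] [161.1 192.1] 5.33
grip 84 z 0.1013 mean [0.4902 0.2449 0.1016] rect [490.3 245.6] [34.2 15.1] 8.3
stand 423 z 0.0888 mean [ 0.462  -0.2638  0.0889] rect [ 463.  -265.7] [56.4 56.3] 3.58
pintop 69 z 0.1328 mean [ 0.4621 -0.2643  0.1319] rect [ 462.6 -265.2] [20.1 20.4] 88.44
tt ((0.5182669758796692, -0.2627030611038208), 0.1723109632730484)
pot 487 z 0.0737 mean [ 0.4746 -0.357   0.0736] rect [ 474.8 -357.4] [63.1 61.5] 71.12
bowl 149 z 0.0609 mean [ 0.4535 -0.1805  0.0598] rect [ 452.  -178.9] [51.8 54.4] 88.66
```

View pics/crop1.png

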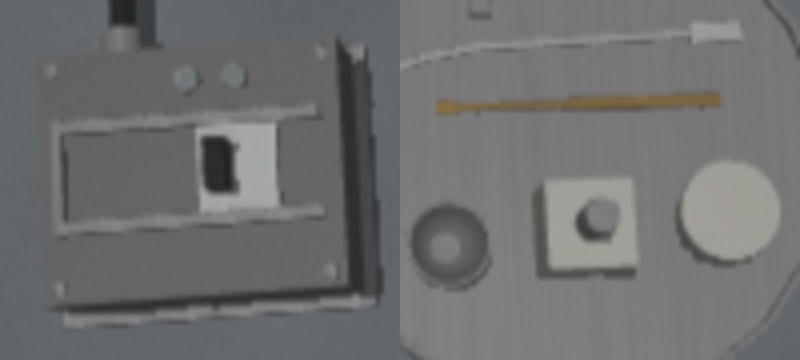

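The box's measured size, heights and yaw (5.33°) match the description, and so do the pin and stand. The close crop confirms the steel pin in the white stand. Next I grasp the shutter grip.

```bash
cat >> h.py <<'E'
YB=np.radians(5.33); C=np.array([.489,.2651]); ex=np.array([np.cos(YB),np.sin(YB)]); ey=np.array([-ex[1],ex[0]])
def bx(x,y): return C+x*ex+y*ey
def inbox(p): d=np.array(p[:2])-C; return np.array([d@ex,d@ey])
E
python3 - <<'E'
from h import *
g=np.array([.4903,.2456])
manip.move_pose([*g,.2],down(YB)); manip.set_gripper(.05,15)
manip.move_linear([*g,.088],.12)
manip.set_gripper(0,20); s=manip.state(); print(s["gripper_width"],s["grasp_force"],s["tool_pos"],s["contact_force"],s["clock"],s["joint_pos"])
y0=inbox(s["tool_pos"]);f0=s["contact_force"][:2]
for k in [.02,.04,.05]+list(np.arange(.053,.0751,.002)):
    manip.move_linear([*(g+k*ey),.088],.06 if k<.051 else .03); s=manip.state(); f=(s["contact_force"][:2]-f0)@ey
    print(round(k,3),(inbox(s["tool_pos"])-y0).round(4),f.round(2))
    if f<-9: break
print(s["clock"])
E
```

```text
0.0005582965602521894 0.0 [0.49023926 0.24559542 0.08793573] [-0.48220347  0.31916944 -0.01664764] 6.0667 [4.18990861e-01 1.40036533e-01 1.99941549e+00 9.91979159e-06
 1.00228879e+00 1.89674816e+00]
0.02 [-0.      0.0205] -0.73
0.04 [0.     0.0403] 0.04
0.05 [0.0001 0.0503] -1.45
0.053 [0.0001 0.0531] 0.21
0.055 [0.0001 0.055 ] -0.95
0.057 [0.0001 0.0571] -1.33
0.059 [0.0001 0.0591] -0.2
0.061 [0.0001 0.0611] -0.18
0.063 [0.0001 0.0631] -0.89
0.065 [0.     0.0651] -0.11
0.067 [0.0001 0.0671] -0.21
0.069 [0.0001 0.0691] -0.37
0.071 [0.0001 0.0711] 0.03
0.073 [0.0001 0.0731] 0.14
0.075 [0.0001 0.0751] -0.31
10.35
```

The fingers closed on nothing, so I take a look.

Run:
```python
from h import *
s=manip.state(); c=cams.capture("wrist"); print(s["tool_pos"],R.from_rotvec(s["tcp_rot"]).as_matrix().round(3)); print(c["T_tool_cam"],c["intrinsics"])
t=cams.capture("top"); 
a=cv2.resize(t["image"][140:260,120:270],None,fx=2.67,fy=2.67); a=cv2.resize(a,(400,320))
b=cv2.resize(c["image"],(400,320//320*250)); b=cv2.copyMakeBorder(b,0,70,0,0,cv2.BORDER_CONSTANT)
cv2.imwrite("pics/w1.png",np.hstack([a,b]))
```

```text
[0.48332967 0.32039158 0.08800604] [[ 0.996  0.093  0.   ]
 [ 0.093 -0.996 -0.   ]
 [ 0.     0.    -1.   ]]
[[-2.65164425e-03 -9.65082879e-01 -2.61931301e-01  6.74139939e-02]
 [ 9.99996300e-01 -2.71806905e-03 -1.08702297e-04  6.16586730e-04]
 [-6.07040636e-04 -2.61930620e-01  9.65086515e-01 -1.70553211e-01]
 [ 0.00000000e+00  0.00000000e+00  0.00000000e+00  1.00000000e+00]] [[309.70691629   0.         324.9162802 ]
 [  0.         309.70691629 202.01751716]
 [  0.           0.           1.        ]]
```

View pics/w1.png

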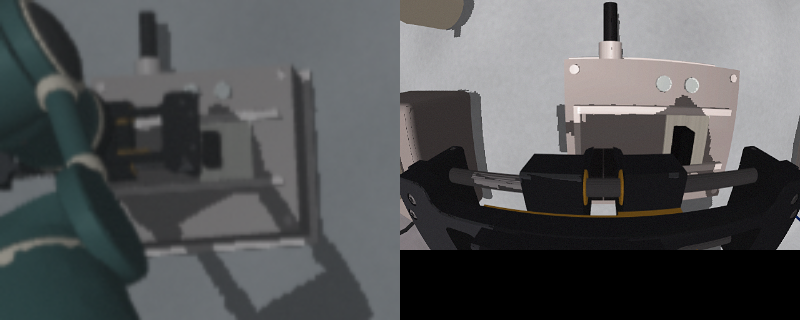

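Run:
```python
from h import *
import pickle
c=pickle.load(open("d0.pkl","rb"))["scene"]; W=cloud(c); v,u=np.indices(W.shape[:2])
for n,(u0,u1,v0,v1,z0,z1) in dict(grip=(425,465,160,195,.093,.115),box=(380,510,145,240,.068,.088),pin=(195,230,195,225,.12,.15),stand=(190,250,200,260,.08,.1)).items():
    m=(u>=u0)&(u<=u1)&(v>=v0)&(v<=v1)&(W[...,2]>z0)&(W[...,2]<z1); p=W[m]
    r=cv2.minAreaRect(p[:,:2].astype(np.float32)*1000); print(n,m.sum(),p.mean(0).round(4),np.round(r[0],1),np.round(r[1],1),round(r[2],1),np.percentile(p[:,2],[5,95]).round(4))
manip.set_gripper(0.05)  # measure with wrist depth
T0=manip.state(); manip.move_linear([*(bx(0,.0)),.2],.12); s=manip.state(); w=cams.capture("wrist")
K=w["intrinsics"]; du=(u-K[0,2])/K[0,0]; dv=(v-K[1,2])/K[1,1]; th=np.hypot(du,dv); t=np.tan(th)/np.maximum(th,1e-9); z=w["z_map"]
P=np.stack([du*t*z,dv*t*z,z],-1); T=w["T_tool_cam"]; P=P@T[:3,:3].T+T[:3,3]
Q=P@rotm(s["tcp_rot"]).T+s["tool_pos"]; Q[(z==0)|(th>1.2)]=np.nan
np.save("Q.npy",Q); cv2.imwrite("pics/w2.png",w["image"])
m=(Q[...,2]>.095)&(Q[...,2]<.112)&(np.abs(Q[...,0]-.49)<.06)&(np.abs(Q[...,1]-.25)<.09); p=Q[m]
r=cv2.minAreaRect(p[:,:2].astype(np.float32)*1000); print("wgrip",m.sum(),p.mean(0),r); print("s",s["gripper_width"],s["clock"])
```

```text
grip 102 [0.4964 0.2403 0.1002] [494.6 241.3] [36.5 16.3] 5.2 [0.0938 0.1036]
box 3460 [0.5022 0.2548 0.0757] [491.9 261.3] [164.2 193.7] 5.2 [0.0722 0.0816]
pin 135 [ 0.4708 -0.2687  0.1309] [ 468.4 -268.1] [21.2 21.6] 18.9 [0.1214 0.1358]
stand 574 [ 0.4755 -0.2691  0.0891] [ 466.7 -268.5] [59.1 56.2] 3.0 [0.0823 0.0932]
wgrip 599 [0.4948174  0.24402592 0.10279898] ((494.12872314453125, 243.75912475585938), (33.2064208984375, 13.777966499328613), 6.123347282409668)
s 0.04998593492596668 12.4917
```

View pics/w2.png

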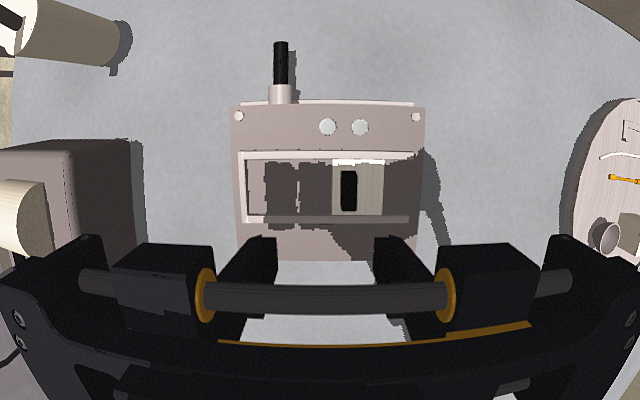

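Wrist view: grip at (348,190), shutter still closed, open fingertips near (262,240) and (390,240). I check where the fingertips really are in tool coordinates.

Run:
```python
from h import *
Q=np.load("Q.npy"); s=manip.state(); L=(Q-s["tool_pos"])@rotm(s["tcp_rot"])
print(s["tool_pos"])
m=(np.abs(L[...,2])<.07)&(np.abs(L[...,1])<.06)
P=L[m]; print(m.sum(), P.max(0),P.min(0))
for r in (236,240,245,255,265,280,295,310,330):
    print(r,[tuple((L[r,c]*1000).round(0)) for c in (255,265,272,276,378,385,395,405)])
```

```text
[0.48830363 0.26504936 0.19881201]
4099 [ 0.01173225  0.04246408 -0.02360878] [-0.0106643  -0.04134741 -0.0699939 ]
236 [(np.float64(11.0), np.float64(-35.0), np.float64(-28.0)), (np.float64(-48.0), np.float64(-61.0), np.float64(123.0)), (np.float64(-48.0), np.float64(-54.0), np.float64(123.0)), (np.float64(-48.0), np.float64(-50.0), np.float64(123.0)), (np.float64(-49.0), np.float64(55.0), np.float64(123.0)), (np.float64(-49.0), np.float64(62.0), np.float64(123.0)), (np.float64(11.0), np.float64(36.0), np.float64(-29.0)), (np.float64(-49.0), np.float64(84.0), np.float64(123.0))]
240 [(np.float64(11.0), np.float64(-34.0), np.float64(-33.0)), (np.float64(9.0), np.float64(-29.0), np.float64(-29.0)), (np.float64(9.0), np.float64(-26.0), np.float64(-29.0)), (np.float64(9.0), np.float64(-24.0), np.float64(-27.0)), (np.float64(9.0), np.float64(27.0), np.float64(-28.0)), (np.float64(9.0), np.float64(31.0), np.float64(-29.0)), (np.float64(11.0), np.float64(35.0), np.float64(-33.0)), (np.float64(-55.0), np.float64(85.0), np.float64(125.0))]
245 [(np.float64(11.0), np.float64(-32.0), np.float6
[... 2520 characters left out ...]
0), np.float64(14.0), np.float64(-106.0)), (np.float64(21.0), np.float64(16.0), np.float64(-106.0)), (np.float64(22.0), np.float64(18.0), np.float64(-107.0)), (np.float64(21.0), np.float64(21.0), np.float64(-106.0))]
330 [(np.float64(-235.0), np.float64(-107.0), np.float64(200.0)), (np.float64(-234.0), np.float64(-91.0), np.float64(200.0)), (np.float64(-233.0), np.float64(-80.0), np.float64(200.0)), (np.float64(-233.0), np.float64(-74.0), np.float64(200.0)), (np.float64(-234.0), np.float64(80.0), np.float64(201.0)), (np.float64(-234.0), np.float64(91.0), np.float64(200.0)), (np.float64(-235.0), np.float64(107.0), np.float64(199.0)), (np.float64(-237.0), np.float64(123.0), np.float64(199.0))]
```

```bash
cat >> h.py <<'E'
def wrist():
    s=manip.state(); w=cams.capture("wrist"); K=w["intrinsics"]; z=w["z_map"]; v,u=np.indices(z.shape)
    du=(u-K[0,2])/K[0,0]; dv=(v-K[1,2])/K[1,1]; th=np.hypot(du,dv); t=np.tan(th)/np.maximum(th,1e-9)
    T=w["T_tool_cam"]; L=np.stack([du*t*z,dv*t*z,z],-1)@T[:3,:3].T+T[:3,3]; L[(z==0)|(th>1.2)]=np.nan
    return s,w["image"],L,L@rotm(s["tcp_rot"]).T+s["tool_pos"]
E
python3 - <<'E'
from h import *
for o in (.088,.05,.024,.014,0):
    manip.set_gripper(o); s,I,L,Q=wrist()
    m=(np.abs(L[...,0])<.012)&(np.abs(L[...,1])<.065)&(L[...,2]<.01)&(L[...,2]>-.06); p=L[m]
    print(o,round(s["gripper_width"],4),m.sum(),"tip z",np.percentile(p[:,2],99.5).round(4),"x",np.percentile(p[:,0],[1,99]).round(4),"y",np.percentile(p[:,1],[1,99]).round(4))
print(manip.state()["clock"])
E
```

```text
0.088 0.0882 3238 tip z -0.0246 x [-0.008   0.0112] y [-0.0577  0.0588]
0.05 0.0501 2885 tip z -0.025 x [-0.0072  0.0112] y [-0.0388  0.04  ]
0.024 0.024 2503 tip z -0.025 x [-0.0062  0.0112] y [-0.0261  0.0273]
0.014 0.0138 2318 tip z -0.0247 x [-0.0054  0.0113] y [-0.0205  0.0215]
0 0.0005 1816 tip z -0.0252 x [0.0006 0.0112] y [-0.0125  0.0137]
15.5
```

The physical fingertips sit about 25 mm behind the reported TCP at every opening, which explains the miss: they passed above the grip. I correct for that and retry.

```bash
echo "TIP=.025  # real fingertips this far behind reported TCP" >> h.py
python3 - <<'E'
from h import *
g=np.array([.4940,.2438])
manip.set_gripper(.05,20); z=.087-TIP
manip.move_linear([*g,.14],.12); manip.move_linear([*g,z],.08)
manip.set_gripper(0,25); s=manip.state(); print(s["gripper_width"],s["grasp_force"],s["tool_pos"],s["contact_force"],s["clock"])
if s["gripper_width"]>.01:
    y0=inbox(s["tool_pos"]);f0=s["contact_force"][:2]
    for k in [.02,.04,.05]+list(np.arange(.053,.0751,.002)):
        manip.move_linear([*(g+k*ey),z],.06 if k<.051 else .03); s=manip.state(); f=(s["contact_force"][:2]-f0)@ey
        print(round(k,3),(inbox(s["tool_pos"])-y0).round(4),f.round(2))
        if f<-9: break
    manip.set_gripper(.04); p=s["tool_pos"]; manip.move_linear([p[0],p[1],.22],.15)
    q=bx(-.05,-.02); manip.move_linear([*q,.22],.2)
    s,I,L,Q=wrist(); np.save("Q.npy",Q); cv2.imwrite("pics/w3.png",I[60:330,120:560]); np.save("I.npy",I)
    m=(Q[...,2]>.097)&(Q[...,2]<.109)&(np.abs(Q[...,0]-.49)<.06)&(np.abs(Q[...,1]-.29)<.07); r=cv2.minAreaRect(Q[m][:,:2].astype(np.float32)*1000); print("grip",r)
    m=(Q[...,2]>.07)&(Q[...,2]<.084)&(np.abs(Q[...,0]-.49)<.1)&(np.abs(Q[...,1]-.265)<.12); r=cv2.minAreaRect(Q[m][:,:2].astype(np.float32)*1000); print("box",r,s["clock"])
E
```

```text
0.014015770522557256 24.99898374080658 [0.49403665 0.24383156 0.06213164] [-0.06163136 -0.13575041  0.95133329] 18.7917
0.02 [0.0001 0.0211] -0.02
0.04 [0.0002 0.0409] 1.16
0.05 [0.0002 0.0507] 0.49
0.053 [0.0002 0.0532] -0.01
0.055 [0.0002 0.0547] -1.22
0.057 [0.0002 0.0547] -8.8
0.059 [0.0001 0.0548] -14.9
grip ((489.0936584472656, 297.5081787109375), (33.19366455078125, 14.879814147949219), 3.7841341495513916)
box ((492.2400207519531, 262.6531677246094), (160.7679901123047, 191.1598358154297), 5.08594274520874) 23.3583
```

View pics/w3.png

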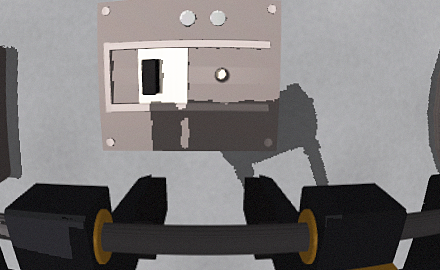

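Grip width was 14 mm and the shutter hit its stop (force rising at +54.7 mm). The wrist view shows the hole uncovered at full-image pixel (342,134). I compute its position and move over the pin for a close look.

```bash
cat >> h.py <<'E'
def px2world(u,v,z,s,w):  # wrist pixel -> point on plane z
    K=w["intrinsics"]; d=np.array([(u-K[0,2])/K[0,0],(v-K[1,2])/K[1,1]]); th=np.hypot(*d); r=np.array([*(np.sin(th)*d/max(th,1e-9)),np.cos(th)])
    T=w["T_tool_cam"]; M=rotm(s["tcp_rot"]); o=M@T[:3,3]+s["tool_pos"]; r=M@T[:3,:3]@r
    return o+r*(z-o[2])/r[2]
E
python3 - <<'E'
from h import *
s=manip.state(); w=cams.capture("wrist"); g=w["image"][115:155,320:365].mean(2)
cv2.imwrite("pics/hole.png",cv2.resize(w["image"][104:164,297:387],None,fx=8,fy=8,interpolation=0))
print("hole",px2world(342,134,.075,s,w), "expected", np.array([.4922,.2627])-.035*ey)
manip.move_pose([.42,-.266,.26],down(YB)); s,I,L,Q=wrist(); cv2.imwrite("pics/w4.png",I)
for n,z0,z1,r in(("pin",.128,.142,.04),("stand",.083,.096,.05)):
    m=(Q[...,2]>z0)&(Q[...,2]<z1)&(np.hypot(Q[...,0]-.464,Q[...,1]+.266)<r); p=Q[m]; print(n,m.sum(),p.mean(0),cv2.minEnclosingCircle(p[:,:2].astype(np.float32)),cv2.minAreaRect(p[:,:2].astype(np.float32)*1000))
print(s["clock"],s["joint_pos"])
E
```

```text
hole [0.49632408 0.22812141 0.075     ] expected [0.49545122 0.22785133]
pin 420 [ 0.46615244 -0.2681484   0.13464393] ((0.466145783662796, -0.2685466706752777), 0.011726909317076206) ((466.1218566894531, -268.57318115234375), (20.95975685119629, 21.349164962768555), 5.766956806182861)
stand 2139 [ 0.4661847  -0.26785879  0.09006129] ((0.46548500657081604, -0.2679363489151001), 0.039093274623155594) ((465.3560791015625, -268.3143005371094), (56.48387908935547, 56.07843017578125), 3.4544615745544434)
25.3 [-6.13338122e-01 -1.03610146e-01  1.91529425e+00  4.36768777e-04
  1.33019671e+00  8.63336731e-01]
```

View pics/hole.png

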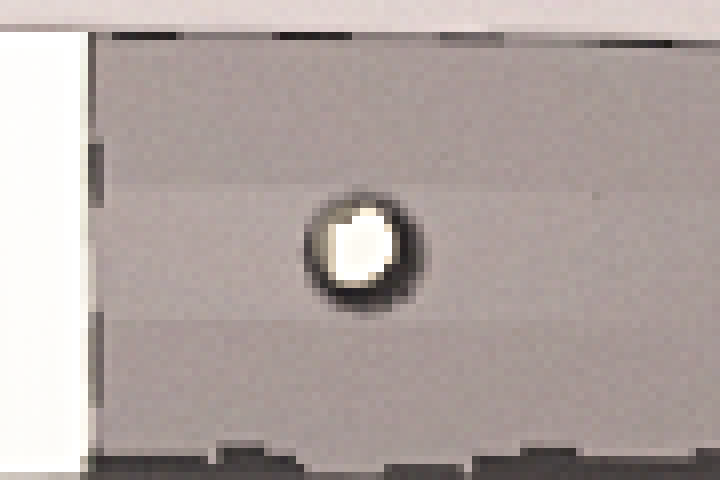

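View pics/w4.png

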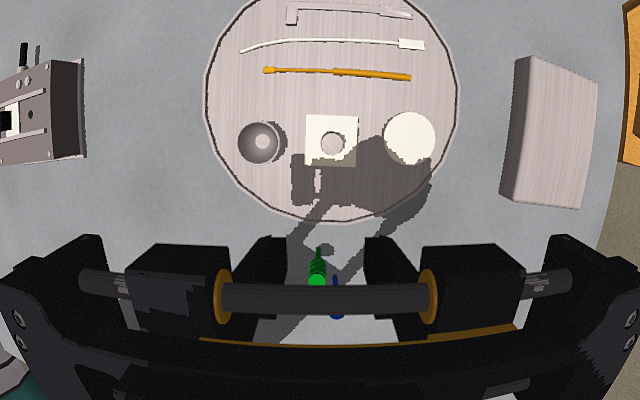

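The hole centre is at crop (364,252), full-image (342,135), giving about (0.4957, 0.228), which agrees with the box geometry. In the wrist view the steel pin is at (333,143) on the stand at (0.4661, -0.2684). I grasp and draw it.

Run:
```python
from h import *
p=[.4658,-.2684]; manip.set_gripper(.046)
manip.move_linear([*p,.16],.2); manip.move_linear([*p,.100-TIP],.1)
manip.set_gripper(0,40); s=manip.state(); print(s["gripper_width"],s["grasp_force"],s["contact_force"],s["tool_pos"])
manip.move_linear([*p,.115],.08); manip.move_linear([*p,.2],.12); manip.dwell(.2)
s=manip.state(); print(s["gripper_width"],s["grasp_force"],s["contact_force"],s["clock"])
s,I,L,Q=wrist(); cv2.imwrite("pics/w5.png",cv2.resize(I[120:300,220:440],None,fx=3,fy=3))
m=(np.hypot(L[...,0],L[...,1])<.02)&(L[...,2]>-.02)&(L[...,2]<.08); q=L[m]
for a in np.arange(-.02,.061,.005):
    k=q[(q[:,2]>=a)&(q[:,2]<a+.005)]
    if len(k): print(a.round(3),len(k),"xmax",k[:,0].max().round(4),"y",k[:,1].min().round(4),k[:,1].max().round(4))
```

```text
0.02102788495017764 40.00034345313907 [-0.98250696  1.12498892  2.72940974] [ 0.4661228  -0.26848473  0.07550908]
0.02101192311537151 40.00067191198468 [-0.00685903  0.7574052  -1.28877741] 29.5583
-0.02 89 xmax 0.0104 y -0.0095 0.0108
-0.015 3 xmax 0.0085 y -0.007 0.006
0.0 13 xmax 0.0039 y -0.0018 0.003
0.005 35 xmax 0.0039 y -0.0031 0.0043
0.01 37 xmax 0.004 y -0.0032 0.0044
0.015 30 xmax 0.0038 y -0.0033 0.0045
0.02 25 xmax 0.0035 y -0.0033 0.0046
0.025 37 xmax 0.0038 y -0.0034 0.0047
0.03 19 xmax 0.0034 y -0.0035 0.0048
0.035 18 xmax 0.0037 y -0.0036 0.0048
```

View pics/w5.png

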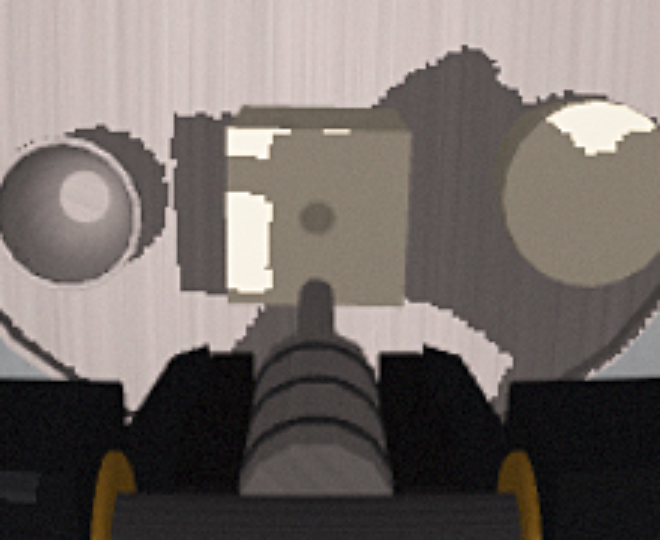

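The pin is held upright and drawn out; its tip in tool coordinates is (0, 0.6 mm, about 41 mm). I carry it above the hole and check once.

Run:
```python
from h import *
t=[.4957,.2286]
manip.move_linear([.466,-.2684,.21],.15)
manip.move_pose([*t,.21],down(YB)); manip.move_linear([*t,.137],.1); manip.dwell(.2)
s,I,L,Q=wrist(); print(s["tool_pos"],s["gripper_width"],s["grasp_force"],s["contact_force"],s["clock"])
m=(np.hypot(L[...,0],L[...,1])<.008)&(L[...,2]>.0)&(L[...,2]<.045); q=L[m]; print("tip",q[:,2].max(),q[q[:,2]>.02][:,1].min(),q[q[:,2]>.02][:,1].max(),q[q[:,2]>.02][:,0].max())
w=dict(cams.capture("wrist"))
# project hole and tip for overlay
def proj(P):
    T=w["T_tool_cam"]; l=rotm(s["tcp_rot"]).T@(np.array(P)-s["tool_pos"]); c=T[:3,:3].T@(l-T[:3,3]); th=np.arctan2(np.hypot(c[0],c[1]),c[2]); n=c[:2]/np.hypot(*c[:2]); K=w["intrinsics"]; return K[:2,2]+K[0,0]*th*n
print("hole px",proj([.4957,.228,.075]),"tip px",proj([.4957,.228,s["tool_pos"][2]-.0415]))
cv2.imwrite("pics/w6.png",cv2.resize(I[140:260,255:405],None,fx=5,fy=5,interpolation=0))
```

```text
[0.49636613 0.22890932 0.13799522] 0.021080054305124878 40.00083362683654 [-0.78022638 -0.04622179 -0.71361909] 32.75
tip 0.03800722564710282 -0.0035959732275029563 0.004812200411562503 0.004199954329071914
hole px [325.29632857 208.01934692] tip px [325.33381892 216.35531842]
```

View pics/w6.png

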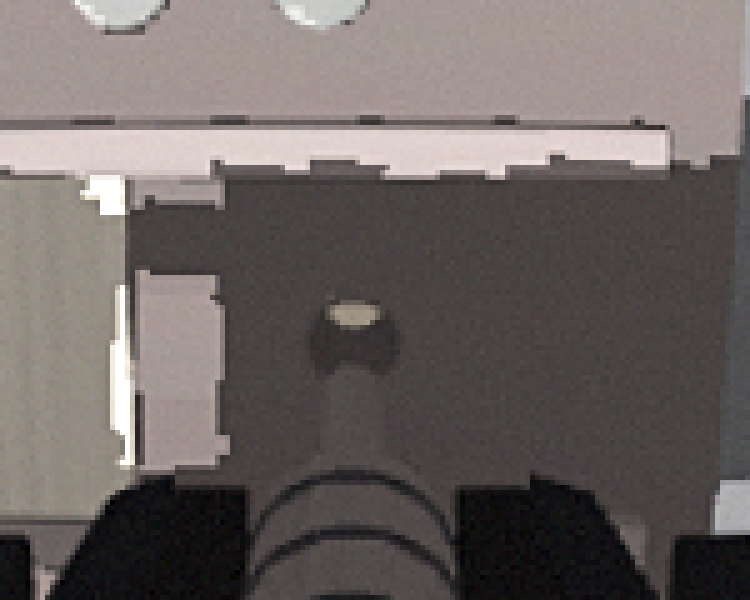

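The hole centre appears at crop (354,340), full-image about (326,208), matching the prediction (325,208). The tip edge at (328,213) is in line with it. I descend with force monitoring.

Run:
```python
from h import *
t=[.4955,.2285]; f0=manip.state()["contact_force"]
ok=True
for z in list(np.arange(.125,.0919,-.006))+list(np.arange(.090,.0759,-.001)):
    manip.move_linear([*t,z],.04); s=manip.state(); f=s["contact_force"]-f0; zz=s["tool_pos"][2]
    if z<.12: print(round(z,4),s["tool_pos"].round(4),f.round(1))
    if zz>.089 and np.linalg.norm(f)>6: print("blocked"); break
    if f[2]>10: break
print(s["gripper_width"],s["grasp_force"],s["tcp_rot"],s["clock"])
```

```text
0.119 [0.4952 0.2284 0.1186] [-0.5  0.3 -0.8]
0.113 [0.4951 0.2284 0.1125] [ 0.7  0.2 -1.3]
0.107 [0.4951 0.2284 0.1065] [ 0.9 -0.5 -0.8]
0.101 [0.4951 0.2283 0.1005] [ 0.9  0.7 -0.5]
0.095 [0.4951 0.2283 0.0945] [ 1.1  0.2 -0. ]
0.09 [0.4952 0.2284 0.0896] [-0.3  0.4 -1. ]
0.089 [0.4955 0.2285 0.089 ] [ 0.   0.2 -0.6]
0.088 [0.4955 0.2285 0.088 ] [-0.6 -0.1  0. ]
0.087 [0.4954 0.2284 0.0869] [0.3 0.6 0. ]
0.086 [0.4959 0.2286 0.0864] [ 0.3 -0.1  1.6]
0.085 [0.4958 0.2286 0.0853] [-0.  -0.6  2.3]
0.084 [0.4957 0.2286 0.0842] [ 0.6 -0.5  2.7]
0.083 [0.4957 0.2286 0.0831] [-0.3  0.7  4. ]
0.082 [0.4957 0.2286 0.0821] [-0.  -1.1  3.9]
0.081 [0.4957 0.2286 0.0811] [ 0.5 -0.8  5.1]
0.08 [0.4958 0.2286 0.0803] [-0.1  0.3  5.9]
0.079 [0.4964 0.2287 0.0802] [-1.2 -0.6 10.8]
0.020791053575747263 40.00363502651453 [-3.13778874e+00 -1.46125529e-01 -2.61145510e-03] 37.825
```

Run:
```python
from h import *
manip.dwell(.5); s=manip.state(); print(s["tool_pos"],s["contact_force"],s["grasp_force"])
print(order.close_job())
```

```text
[0.49633443 0.22872091 0.08013252] [-1.1100517  -0.2803947   8.96649049] 40.003714095801115
the job is handed in; nothing more can be done
None
```

The job is handed in, result not reported back: shutter slid open to its stop, steel pin drawn and inserted upright through the hole, and the button held at its stop with about 9 N under a 40 N grip.

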